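Take a reading from the moisture logger with the touch wand

TASK

Pick the reader wand up out of the bamboo tray, set its round nose squarely on the middle of the round read pad on the logger's tilted head, press the pad gently about half-way in (not against its stop) and hold the wand quite still there for two seconds. Then lay the wand back flat on the tray's floor, the way up it was, and let go; do not disturb the pot, bottle, hand fork or saucer.

Things in the scene. Friction and masses are not known exactly. Their poses are not given: they have to be found in the camera images.
- wand: grey plastic reader wand, 180 mm long, about 0.25 kg, lying in the tray. Origin: centre of its underside at mid length; x along it to the nose, z up through its top (marked by a small black key). Handle, flat-sided, to grip from above: 110 long, 30 wide (y), 36 high (z), from x = -90 to +20 mm; then a black neck 22 mm across and a round flat nose 30 mm across. Centre of mass near x = -15 mm
- wand_nose (a point): middle of the nose's flat end, on the wand's long axis, which runs 18 mm above the underside: (90, 0, 18) mm in the wand's frame, same axes as the wand
- tray: bamboo tray, fixed to the bench, 250 mm (x) by 160 mm (y), floor 8 mm thick, rim 16 mm high in all and 8 mm thick. Origin: centre of its underside; z up
- logger: grey moisture logger fixed to the bench: foot 110 x 130 mm, two upright cheeks 145 mm high (100 mm apart over the outsides), between them the tilted head with stem and read pad. Origin: centre of the foot's underside; x the way the head faces seen from above, z up; the head's pivot is 120 mm above the origin. Head, stem and pad count as the logger
- head_face (a point): middle of the head's front face, 80 x 74 mm. x straight out, 23 to 34 deg above level; y level, z up along the face. A stem 40 mm across stands out along x, with the black round read pad, 44 mm across, on its end. The free pad's front is 31 to 51 mm out from the face: how far is not reported, find it by touch. Stem and head hold still under a square press up to 18 N
- pad (a joint): how far the sprung read pad is pressed into the stem along the head's -x: 0 free, 0.010 m at the stop. It starts to give at about 2 N, then takes 0.45 N more per mm (about 4.3 N half-way, 6.5 N at the stop); it springs back when released
- pot: black plastic plant pot, 112 mm across the rim, 110 mm high, loose bystander; origin: centre of its underside
- bottle: white spray bottle with press-button nozzle, 68 mm across, 185 mm high, loose bystander; origin: centre of its underside
- fork: steel hand fork with red handle, 250 mm long, lying on the bench, loose bystander; origin: at mid length on the bench, x towards the tines
- saucer: clay saucer, 130 mm across, 22 mm high, loose bystander; origin: centre of its underside
Mind the look-alikes: they are no part of the job. There is more than one size of the wand; the job needs the middle-sized.

How it is judged (in metres and radians):
On the way, in this order (a step that is already met when the one before it is completed fails the run):
1. the wand is held by the fingers, lifted clear of the tray (height (world z) of wand above 0.05 m and contact force between the fingers and wand above 1 N), for 0.2 s.
2. the wand's nose presses the read pad 2.5 to 8.5 mm in, square to it within 0.13 rad and within 12 mm of its middle, the wand standing still (under 15 mm/s and 0.15 rad/s), for 1.5 s (value of joint pad between 0.0025 and 0.0085 m and contact force between wand and logger above 1 N and angle between the x axis of wand and the x axis of head_face, either way round below 0.13 rad and y of wand_nose in the frame of head_face between -0.012 and 0.012 m and z of wand_nose in the frame of head_face between -0.012 and 0.012 m and linear speed of wand below 0.015 m/s and angular speed of wand below 0.15 rad/s), for 1.5 s.
At the end, for the whole second after the job is handed in: The wand lies at rest flat on the tray's floor inside the rim, top side up (within 0.1 rad), its middle within 70 mm of the tray's middle and its underside within 4 mm of the floor; the read pad has sprung back out (under 1.5 mm) (z of wand in the frame of tray between 0.005 and 0.012 m and angle between wand's own z axis and vertical below 0.1 rad and horizontal distance between wand and tray below 0.07 m and linear speed of wand below 0.02 m/s and value of joint pad below 0.0015 m); the robot touches nothing.
It fails at once if the wand pushes on the logger with more than 18 N (contact force between wand and logger above 18 N).
It fails at once if the pot, bottle, hand fork or saucer is moved more than 30 mm (distance of any of pot, bottle, fork, saucer from where it was at the start of the episode above 0.03 m).
It also fails if it takes over 72 s, if anything falls off the work surface, if the arm or the gripper's body presses on something with over 40 N, if the wrist force passes 120 N, or if a joint passes its speed limit or range.

ROBOT

A 7-joint arm with a two-finger parallel gripper is mounted at the origin on the work surface. World frame = base frame: x ahead of the robot, y to its left, z up, the work surface at z = 0. Lengths are in mm, angles in rad, forces in N, time in s.
With the tool pointing down it reaches from about 400 to 875 mm from the base axis. Payload 4.4 kg.
Tool frame: the origin (TCP) lies at the very end of the fingers, on their centre line; the grasp point (between the pads) lies 19 mm behind it; z points along the fingers, y is the direction in which the jaws open and shut (so a half turn about z gives the same grasp; the last joint's range is limited). The gripper opens to 85 mm and grips with 20 to 120 N. Pads are 22 mm wide; open, the fingers measure 114 mm over their backs; the gripper's body (76 mm by 85 mm) begins 54 mm behind the grasp point. The pads swing forward as they close: fully open they stand 13 mm farther back than shut.
Start: joints at [-1.331, 0.628, 0.038, 1.517, -0.027, 0.996, -0.02], TCP at [195.662, 619.866, 231.313] pointing down, gripper open.
Joint ranges: [-3.06, 3.06], [-0.37, 2.12], [-1.25, 1.32], [0.18, 2.47], [-1.1, 4.24], [0.23, 1.98], [-2.94, 2.94]. Speed limits (rad/s): [2.57, 2.57, 3.14, 3.14, 3.14, 3.14, 3.14].

INTERFACE

Orientations are given as [roll, pitch, yaw] about the fixed x, y, z axes, in that order (R = Rz(yaw) Ry(pitch) Rx(roll)).
In Python, from cell import ctrl gives the robot as it stands.
- The arm moves only by the shell command python3 -m crank 'ROWS' [OPENING]. ROWS is JSON, a list that holds one entry, the list of rows, each a list of 6 numbers: the shift along the tool's x, y, z in units of 30 mm (1.0 is 30 mm), then the turn, a rotation vector about the tool's x, y, z in units of 6 degrees (1.0 is 6 degrees). In form: [[[tx, ty, tz, rx, ry, rz], ...]]. A call has 1 to 12 rows; each row shifts and turns the pose as measured when the row begins, along the tool's axes as they then stand; what a row does not reach is not made up. A row lasts 1/12 s, in which the tool goes at most 41.7 mm and 7.16 degrees, less where a joint would pass 70% of its speed; a pose out of reach is approached as far as the arm can. A call is refused whole if a number of a shift passes 1 or a number of a turn 1, either way. A call with a gripper value outside its range is refused whole. OPENING is the gripper command: -1 is fully open, 1 is shut, values between are in proportion, set as the call begins (- or left out, the last holds). The fingers move at their own pace and stop on an object; the grip force is fixed at half the most. Time passes only in rows, so rows that do not move let the fingers close. It gives the time, the measured TCP pose, the force and the opening at its end, in the units of the state.
- ctrl.read_state(): the state, without advancing time (a new reading comes with each control period).
- ctrl.get_image(name): name is "scene" or "top"; returns a dict with "color" (384x512x3 uint8, red, green, blue), "depth" (384x512 float32, mm along the optical axis (not along the pixel's ray), 0 where there is no reading), "camera_matrix" (3x3 intrinsics, pixels), "k1" (the pictures are not rectified: a ray, as slopes to the right and down, at radius r is drawn at 1 + k1 r^2 times it, then the intrinsics apply), "R" (3x3) and "t" (3): a world point X has camera coordinates R X + t. Camera axes: x right, y down, z forward; pixel columns grow to the right and rows downward; lengths in mm; the calibration is good to about 2 mm. A picture is of the moment at which its call begins.
- ctrl.finish_job(): hands the job in, once; it reports no verdict.
Trained networks look in a picture, given as the dict that the camera call returned (one of the last four; its "shot" number tells which), for a name from the list of things; names that differ only in an ending like _2 or _b are one class to them, and where a whole thing is asked for, a point or a joint stands for the part that bears it (a point fixed in the world has none). Each returns a list of dicts, best first, with "conf" (0 to 1); they miss things now and then, are a little off and sometimes report something else, mostly with a low value. They report only what shows in the picture. A call takes as long as a camera call. They do not tell look-alikes from the thing itself.
- ctrl.search_frame(query, picture): "extent" ([centre column, centre row, width, height] in pixels, round what is visible of it).
The state is a dict: "clock": time; "qpos": joint angles; "qd": joint speeds; "tau": joint torques, N m; "eef_pos": TCP position; "tool_rot": TCP orientation; "force": force on the tool from outside, world axes, zero at the start; "torque": the same for the moment, N m; "width": finger opening in mm.
Only numpy, scipy, OpenCV 4.12 (cv2) and the standard library are available. Lean on these libraries where they do the work, as an engineer would, in place of code of your own. Each camera call takes 0.05 s, during which the arm holds its last target. There are 200 camera calls.

## Working session

There is one attempt and no reset: what is moved stays moved. The work goes in short steps, Python scripts to look and compute and a shell command to move; the robot and the scene stay as the last step left them, time stands still between calls to the robot, and variables do not carry over. Pictures are saved under pics/ and viewed, about 8 in all and at most 12, crops included, and the job is handed in when it is done.

```bash
ls; mkdir -p pics
cat > h.py <<'E'
import numpy as np, cv2, pickle
from scipy.spatial.transform import Rotation as Ro
def cloud(p):
    d=p["depth"]; K=np.array(p["camera_matrix"]); k1=p["k1"]
    v,u=np.mgrid[:384,:512].astype(float)
    px=np.stack([u.ravel(),v.ravel()],1)[:,None]
    s=cv2.undistortPoints(px,K,np.array([k1,0,0,0,0.]))[:,0].reshape(384,512,2)
    c=np.dstack([s[...,0]*d,s[...,1]*d,d])
    return (c-np.array(p["t"]))@np.array(p["R"])
def save(p,n): pickle.dump(p,open(n,'wb'))
def load(n): return pickle.load(open(n,'rb'))
E
python3 - <<'E'
from cell import ctrl
from h import *
s=ctrl.read_state(); print({k:np.round(v,3) for k,v in s.items()})
for n in("scene","top"):
    p=ctrl.get_image(n); save(p,n+'0.pkl')
    im=p["color"][...,::-1].copy()
    for q in["wand","tray","logger","pad","head_face"]:
        for r in ctrl.search_frame(q,p)[:4]: print(n,q,np.round(r["extent"]),round(r["conf"],2))
    cv2.imwrite(f'pics/{n}0.png',im)
E
```

```text
pics
{'clock': np.float64(0.0), 'qpos': array([-1.331,  0.629,  0.038,  1.518, -0.027,  0.996, -0.02 ]), 'qd': array([ 0.   , -0.002, -0.001,  0.001,  0.001, -0.001, -0.001]), 'tau': array([ 1.0000e-03, -5.6342e+01,  1.2270e+00, -1.9344e+01,  1.1000e-02,
        1.1000e-02, -0.0000e+00]), 'eef_pos': array([195.47 , 619.272, 230.402]), 'tool_rot': array([-3.14 ,  0.   ,  2.836]), 'force': array([-0.509, -0.14 ,  0.045]), 'torque': array([ 0.037, -0.006,  0.03 ]), 'width': np.float64(85.213)}
scene wand [302. 200.  37.  29.] 0.91
scene wand [244. 204.  26.  15.] 0.66
scene tray [299. 203.  68.  40.] 0.95
scene logger [193. 203.  42.  53.] 0.82
scene logger [186. 187.  16.  12.] 0.16
scene pad [186. 186.  14.  12.] 0.43
scene head_face [188. 187.  29.  25.] 0.72
top wand [235. 116.  69.  59.] 0.96
top wand [203. 207.  23.  57.] 0.73
top wand [268. 212.  30.  25.] 0.6
top tray [208. 210.  50.  82.] 0.62
top logger [324. 205.  48.  43.] 0.61
top pad [336. 189.  12.  12.] 0.64
top head_face [332. 200.  32.  34.] 0.98
```

View pics/scene0.png

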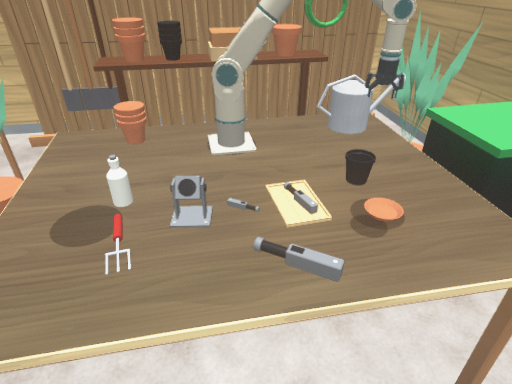

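View pics/top0.png

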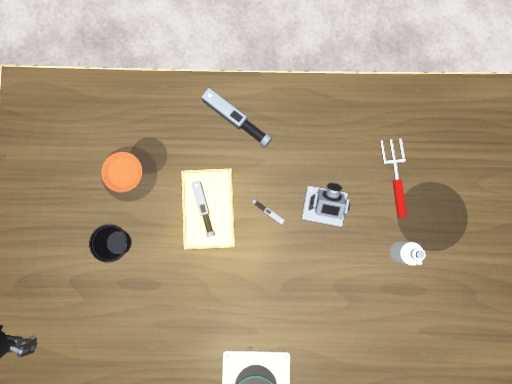

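The scene shows three look-alike wands: one in the tray at top (203,208), a small one on the bench at (268,212) and a large one at (236,117). The job's wand is the middle-sized one in the tray. The logger is at (326,205), with its pad facing up-picture at (334,189).

Run:
```python
from h import *
p=load('top0.pkl'); P=cloud(p); im=p["color"][...,::-1]
cv2.imwrite('pics/crop.png',np.hstack([cv2.resize(im[165:255,175:240],None,fx=6,fy=6,interpolation=2),cv2.resize(im[175:235,295:355],(540,540)[::1],interpolation=2)][:1]+[cv2.resize(im[175:235,295:355],(400,540),interpolation=2)]))
def box(u0,u1,v0,v1): return P[v0:v1,u0:u1].reshape(-1,3)
for nm,b in(("wandtray",(175,240,165,255)),("small",(250,288,195,228)),("large",(198,275,84,150))):
    B=box(*b); z=B[:,2]; print(nm,'z pct',np.round(np.percentile(z,[1,5,50,90,97,99.5]),1))
    th={'wandtray':24,'small':8,'large':15}[nm]
    Q=B[z>th][:,:2].astype(np.float32); r=cv2.minAreaRect(Q); bx=cv2.boxPoints(r); print(len(Q),np.round(r[0]),np.round(r[1]),r[2]);
# tray footprint by colour
hsv=cv2.cvtColor(im,cv2.COLOR_BGR2HSV)
m=np.zeros((384,512),bool); m[160:260,175:242]=True
m&=(p["color"].min(2)>120)|(P[...,2]>24)
T=P[m][:,:2].astype(np.float32); r=cv2.minAreaRect(T); print('tray',r)
# logger
L=box(295,355,175,235); L=L[L[:,2]>4]; 
r=cv2.minAreaRect(L[L[:,2]<30][:,:2].astype(np.float32)); print('foot',r)
print('z',np.percentile(L[:,2],[5,50,90,99]))
for v in range(178,232,3): print(v,' '.join('%4d'%P[v,u,2] for u in range(300,352,3)))
```

```text
wandtray z pct [  -5.6   -2.5    7.4   20.8   44.4 1169.7]
547 [492. 150.] [264. 151.] 47.83513641357422
small z pct [-6.3 -4.1  2.  21.5 26.6 34.9]
247 [523. -36.] [127. 115.] 1.011389970779419
large z pct [-7.3 -4.6  2.1 49.3 54.4 59.8]
1090 [716.  27.] [492. 157.] 23.41535758972168
tray ((536.6341552734375, 136.05435180664062), (316.3055419921875, 262.7677307128906), 2.212980270385742)
foot ((560.5881958007812, -212.82684326171875), (190.35104370117188, 189.56198120117188), 0.5514574646949768)
z [  4.58880743  97.19456057 159.18157111 171.58018351]
178   -2   -6    0    9    4    7    9   -2    2    6    1    1    5    0    0    3    1    2
181    1    3    6    4    1    5   -2    1   -1    0    3    0    0    7   -2    5   -2   -2
184    2    0   -1    3   -3    1   -2    0    0  151  146  145  142  140   -3    8    4    7
187   -1   -6    6    7   10    5    4    6    3  160  164  161  160  158    2   -4    0    2
190    1    1   11   11    4    9  117  115  124  147  148  153  170  164    1    3    4    2
193   -1    3    9   12   16  142  133  127  137  153  154  157  159  14
[... 449 characters left out ...]
51  151  157  153  157  153  146  126    3
211    3    9    9   13   16  141  138  143  146  147  150  151  150  150  153  141    0    2
214    0    9    7   14    8   11   13  142  142  143  146  144  149  142  145    3    3    0
217    1    9    6   11    9   15    9   10    8    5   13   14  132  140  140   -3    5    1
220   -2    2   -2    4    7   11    8    6    5   11    8   14   14    9   11   -3   -1    8
223    2    0    2   -3    5    9   -2    3    6   11   10   12   16   15   10    3    0    1
226    2    0   -1   -3    0    1   -4    0    4   -3    1   -3   -4   12 1532    2    0    3
229   -1    1   -7    4    5    0    0    4    2    0    1    0   -6    2    3   -5   -3    0
```

View pics/crop.png

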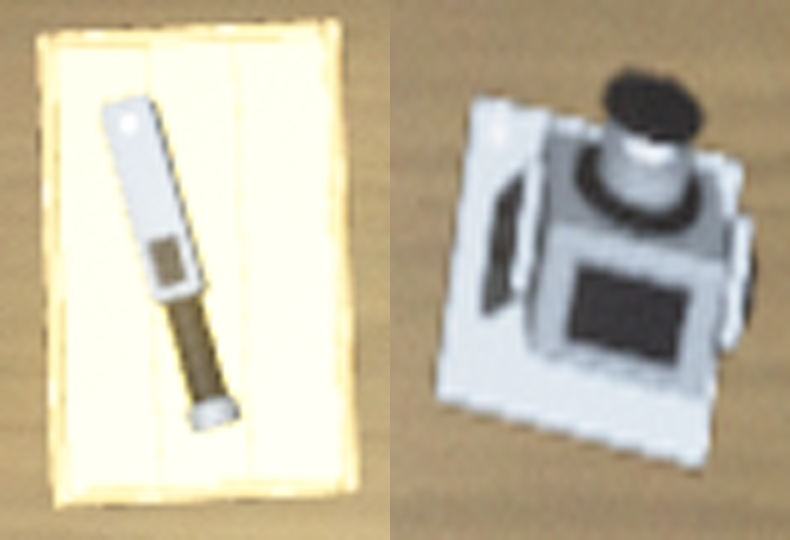

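The crop confirms that the tray wand lies key up, with its nose towards the robot and slightly right. The logger's pad faces away from the robot, upward. I'll average depth to measure better.

Run:
```python
from cell import ctrl
from h import *
for n in("scene","top"):
    ps=[ctrl.get_image(n) for _ in range(12)]
    p=dict(ps[0]); D=np.array([q["depth"] for q in ps]); p["depth"]=np.nanmedian(np.where(D>0,D,np.nan),0)
    save(p,n+'A.pkl')
p=load('topA.pkl'); P=cloud(p); K=np.array(p["camera_matrix"])
R=np.array(p["R"]);t=np.array(p["t"]); C=-R.T@t; print('cam',C,K[0,0])
def onz(u,v,z):
    s=cv2.undistortPoints(np.array([[[u,v]]],float),K,np.array([p["k1"],0,0,0,0.]))[0,0]
    d=R.T@np.r_[s,1]; return C+d*(z-C[2])/d[2]
f=lambda x,y:(175+x/6,165+y/6); g=lambda x,y:(295+(x-390)/6.667,175+y/9)
print('tray rim corners'); 
c=[onz(*f(*q),16) for q in((38,35),(340,22),(357,490),(55,505))]; print(np.round(c),np.round(np.mean(c,0)))
print('wand top tail corners',np.round([onz(*f(*q),44) for q in((103,105),(152,97),(203,288),(160,302))],1))
print('nose end',np.round([onz(*f(*q),26) for q in((192,428),(240,418))],1))
print('foot'); 
for z in(8,12):
  c=np.array([onz(*g(*q),z) for q in((475,97),(440,400),(700,465),(740,160))]); print(np.round(c,1),np.round(c.mean(0),1)); e=(c[0]-c[1]+c[3]-c[2]); print('yaw',np.degrees(np.arctan2(e[1],e[0])),np.linalg.norm(c[0]-c[1]),np.linalg.norm(c[1]-c[2]))
print('z wand', np.percentile(P[165:255,175:240,2],[5,50,90,95,98]))
for z in(130,140,150,160): print('pad',z,np.round(onz(*g(654,105),z),1))
W=P[165:255,175:240].reshape(-1,3); Q=W[(W[:,2]>34)&(W[:,2]<60)]; r=cv2.minAreaRect(Q[:,:2].astype(np.float32)); print('handle',r,len(Q),np.median(Q,0))
for v in range(178,212,2): print(v,' '.join('%4d'%P[v,u,2] for u in range(312,350,2)))
q=load('sceneA.pkl'); S=cloud(q); B=S[168:225,168:215]
for v in range(172,212,2): print(v,' '.join('%4d/%d'%(S[v,u,0],S[v,u,2]) for u in range(172,208,3)))
big=cv2.resize(q["color"][165:230,165:220,::-1],None,fx=9,fy=9,interpolation=2); cv2.imwrite('pics/pad.png',big)
```

```text
cam [ 459.13998936    1.57781401 1532.07719666] 476.28002586255747
tray rim corners
[[659. 248.  16.]
 [669.  87.  16.]
 [421.  72.  16.]
 [410. 231.  16.]] [540. 159.  16.]
wand top tail corners [[618.9 208.4  44. ]
 [623.6 182.9  44. ]
 [524.1 153.3  44. ]
 [516.5 175.5  44. ]]
nose end [[451.6 158.8  26. ]
 [457.2 133.8  26. ]]
foot
[[ 619.  -158.4    8. ]
 [ 510.8 -142.5    8. ]
 [ 490.4 -266.2    8. ]
 [ 598.9 -285.3    8. ]] [ 554.8 -213.1    8. ]
yaw -9.16508675700333 109.40933963422201 125.40598642506659
[[ 618.6 -157.9   12. ]
 [ 510.7 -142.1   12. ]
 [ 490.3 -265.5   12. ]
 [ 598.5 -284.5   12. ]] [ 554.5 -212.5   12. ]
yaw -9.165086757003317 109.12219055837751 125.07685352628748
z wand [-0.36779376  7.97729594 17.35825235 42.25805234 44.53249776]
pad 130 [ 605.1 -224.5  130. ]
pad 140 [ 604.  -222.9  140. ]
pad 150 [ 603.  -221.3  150. ]
pad 160 [ 601.9 -219.7  160. ]
handle ((540.00927734375, 174.42288208007812), (179.3872528076172, 29.94155502319336), 17.120136260986328) 467 [552.23473681 177.55316606  43.26244324]
178    1    1    1    1    0    0    1    0    1    1   
[... 3064 characters left out ...]
9/103  592/104  593/104  594/103  597/104  597/103  600/104  600/103  584/91  565/77
200  437/-1  571/86  538/62  445/0  447/0  448/-1  450/0  452/-1  455/0  456/-1  585/84  569/72
202  452/0  571/77  543/58  458/0  460/0  461/-1  462/-1  463/-1  466/-1  468/-1  470/-1  575/68
204  463/-1  569/68  546/52  469/-1  473/0  474/0  475/-1  477/-1  480/-1  481/-1  485/0  578/62
206  476/0  569/61  550/46  495/8  498/8  501/9  502/8  504/8  506/8  507/8  509/7  581/56
208  489/0  569/52  555/42  508/8  511/8  512/8  514/8  516/8  517/7  520/8  523/9  585/51
210  500/-1  569/45  558/36  522/9  523/9  523/7  526/8  528/8  530/8  532/8  533/7  587/44<stdin>:5: RuntimeWarning: All-NaN slice encountered
```

View pics/pad.png

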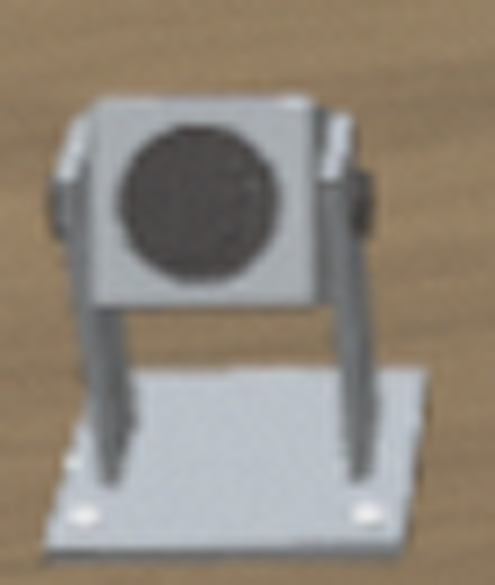

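The close crop shows the logger head-on: square face, black pad disc centred at about (187,187.5) in the scene picture. The averaged depth is clean, so I'll fit planes to the pad and the face.

Run:
```python
from h import *
q=load('sceneA.pkl'); S=cloud(q); col=q["color"].astype(int)
def plane(X):
    for _ in range(4):
        c=X.mean(0); n=np.linalg.svd(X-c)[2][2]; d=(X-c)@n; X=X[abs(d)<2.5]
    return c,n*np.sign(n[0]),X
B=S[160:232,160:222].reshape(-1,3); bc=col[160:232,160:222].reshape(-1,3)
foot=B[(abs(B[:,2]-8)<3)&(bc.min(1)>110)]; r=cv2.minAreaRect(foot[:,:2].astype(np.float32)); print('foot',r)
# coarse split
reg=S[176:200,172:206].reshape(-1,3); rc=col[176:200,172:206].reshape(-1,3)
n0=np.r_[np.cos(np.radians(28))*np.array([np.cos(-.16),np.sin(-.16)]),np.sin(np.radians(28))]
d=reg@n0; h=np.histogram(d,bins=np.arange(d.min(),d.max()+3,3)); print([(round(b),a) for a,b in zip(*h) if a>8])
pk=h[1][h[0].argmax()]+1.5
face=reg[abs(d-pk)<9]; cf,nf,Xf=plane(face)
dd=(reg-cf)@nf; pad=reg[(dd>28)&(dd<56)]; cp,npd,Xp=plane(pad)
for nm,c,n,X in(('face',cf,nf,Xf),('pad',cp,npd,Xp)):
    print(nm,c.round(1),'yaw',np.degrees(np.arctan2(n[1],n[0])).round(2),'elev',np.degrees(np.arcsin(n[2])).round(2),len(X))
print('pad out',((cp-cf)@nf).round(1))
n=nf; y=np.cross([0,0,1],n); y/=np.linalg.norm(y); z=np.cross(n,y)
for nm,X in(('face',Xf),('pad',Xp)):
    a=(X@y);b=(X@z); print(nm,'y',a.min().round(1),a.max().round(1),'z',b.min().round(1),b.max().round(1),'mid',(y*(a.min()+a.max())/2+z*(b.min()+b.max())/2+n*(X@n).mean()).round(1))
# wand from scene + top
for fn,(u0,u1,v0,v1) in(('sceneA.pkl',(262,332,175,228)),('topA.pkl',(175,240,165,255))):
    p=load(fn);P=cloud(p)[v0:v1,u0:u1].reshape(-1,3)
    H=P[(P[:,2]>41)&(P[:,2]<49)]; r=cv2.minAreaRect(H[:,:2].astype(np.float32)); print(fn,'handle top',r,len(H),np.median(H[:,2]))
    A=P[(P[:,2]>22)&(P[:,2]<49)]; r=cv2.minAreaRect(A[:,:2].astype(np.float32)); print('whole',r); 
    F=P[(abs(P[:,2]-8)<3)]; print('floor z',np.median(F[:,2]))
    T=P[(P[:,2]>4)&(P[:,2]<60)]; print('tray',cv2.minAreaRect(T[:,:2].astype(np.float32)))
```

```text
foot ((557.5136108398438, -211.28807067871094), (132.69248962402344, 109.81040954589844), 79.59912872314453)
[(574, np.int64(19)), (577, np.int64(19)), (580, np.int64(14)), (583, np.int64(16)), (586, np.int64(18)), (589, np.int64(50)), (592, np.int64(153)), (595, np.int64(143)), (598, np.int64(103)), (601, np.int64(44)), (604, np.int64(17)), (628, np.int64(119)), (631, np.int64(34))]
face [ 577.3 -212.3  131.5] yaw -9.79 elev 32.63 346
pad [ 605.8 -217.7  150.9] yaw -9.03 elev 32.96 159
pad out 34.9
face y -160.4 -62.4 z -251.8 -178.8 mid [ 577.2 -212.6  131.7]
pad y -131.6 -91.7 z -235.5 -195.6 mid [ 606.2 -217.9  150.3]
sceneA.pkl handle top ((574.6397094726562, 185.13194274902344), (105.62113189697266, 28.23787498474121), 17.078948974609375) 140 42.45830291265803
whole ((541.469970703125, 174.1107635498047), (178.89013671875, 29.65422248840332), 17.389060974121094)
floor z 6.584854144881499
tray ((542.9320068359375, 162.4642333984375), (250.9495849609375, 159.54421997070312), 3.578303337097168)
topA.pkl handle top ((540.8148193359375, 174.46534729003906), (177.91519165039062, 29.206626892089844), 17.596052169799805) 329 43.96813806087964
whole ((540.00927734375, 174.42288208007812), (179.3872528076172, 29.94155502319336), 17.120136260986328)
floor z 8.318465240971502
tray ((542.65966796875, 163.1542510986328), (275.88458251953125, 196.46180725097656), 7.91827392578125)
```

```bash
cat > go.py <<'E'
import sys
from cell import ctrl
from h import *
from scipy.linalg import expm,logm
def pose(p,R): T=np.eye(4); T[:3,:3]=R; T[:3,3]=p; return T
def cur():
    s=ctrl.read_state(); return s,pose(s["eef_pos"],Ro.from_euler('xyz',s["tool_rot"]).as_matrix())
def wandT(p,x,up=(0,0,1)):
    x=np.array(x)/np.linalg.norm(x); y=np.cross(up,x); y/=np.linalg.norm(y); return pose(p,np.column_stack([x,y,np.cross(x,y)]))
def rel(target,T,N=None):
    D=np.linalg.inv(T)@target; w=Ro.from_matrix(D[:3,:3]).as_rotvec(degrees=True)
    need=max(np.abs(D[:3,3]).max()/30,np.abs(w).max()/6); N=N or int(np.ceil(need/.95)) or 1
    S=expm(np.real(logm(D))/N); r=np.r_[S[:3,3]/30,Ro.from_matrix(S[:3,:3]).as_rotvec(degrees=True)/6]
    print('N',N,'row',r.round(3).tolist(),'| total mm',D[:3,3].round(1),'deg',w.round(2))
# wand in world, and grasp: tool in wand frame (tool x=wand x, z=-wand z)
a=np.radians(17.2); WX=[-np.cos(a),-np.sin(a),0]
W0=wandT([540.5,174.3,8],WX)
G=pose([-20,0,6],np.diag([1,-1,-1.]))
e,yw=np.radians(32.8),np.radians(-9.9)
HN=np.array([np.cos(e)*np.cos(yw),np.cos(e)*np.sin(yw),np.sin(e)])
PAD=np.array([606.2,-217.9,150.3])
def press(out):   # wand pose with nose 'out' mm out of the free pad
    Wt=wandT([0,0,0],-HN); Wt[:3,3]=PAD+HN*out-Wt[:3,:3]@[90,0,18]; return Wt
def st(s): print('t',round(float(s["clock"]),2),'tcp',s["eef_pos"].round(1),'rot',s["tool_rot"].round(3),'F',s["force"].round(1),'w',round(float(s["width"]),1),'q',s["qpos"].round(2))
E
python3 - <<'E'
from go import *
s,T=cur(); st(s); t=W0@G; print(t.round(2)); t[2,3]=150; rel(t,T,24)
E
```

```text
t 1.8 tcp [195.6 619.9 231.3] rot [-3.142 -0.     2.836] F [ 1.   0.6 -0.3] w 85.3 q [-1.33  0.63  0.04  1.52 -0.03  1.   -0.02]
[[-9.6000e-01 -3.0000e-01  0.0000e+00  5.5961e+02]
 [-3.0000e-01  9.6000e-01  0.0000e+00  1.8021e+02]
 [ 0.0000e+00  0.0000e+00 -1.0000e+00  1.4000e+01]
 [ 0.0000e+00  0.0000e+00  0.0000e+00  1.0000e+00]]
N 24 row [-0.523, -0.612, 0.113, 0.0, -0.0, -0.241] | total mm [-479.5 -309.7   81.3] deg [ 0.000e+00 -1.000e-02 -3.472e+01]
```

```bash
python3 -m crank '[[[-0.52,-0.61,0,0,0,-0.24],[-0.52,-0.61,0,0,0,-0.24],[-0.52,-0.61,0,0,0,-0.24],[-0.52,-0.61,0,0,0,-0.24],[-0.52,-0.61,0,0,0,-0.24],[-0.52,-0.61,0,0,0,-0.24],[-0.52,-0.61,0,0,0,-0.24],[-0.52,-0.61,0,0,0,-0.24],[-0.52,-0.61,0,0,0,-0.24],[-0.52,-0.61,0,0,0,-0.24],[-0.52,-0.61,0,0,0,-0.24],[-0.52,-0.61,0,0,0,-0.24]]]' -0.2
python3 -c "
from go import *
s,T=cur(); st(s); t=W0@G; t[2,3]=120; rel(t,T,12)"
```

```text
clock: 2.8
eef_pos: [345.3, 370.4, 230.4]
tool_rot: [3.135, -0.001, -3.118]
force: [0.7, -1.1, 0.7]
width: 51.1
t 2.8 tcp [345.3 370.4 230.4] rot [ 3.135e+00 -1.000e-03 -3.118e+00] F [ 0.7 -1.1  0.7] w 51.1 q [-0.84  0.42 -0.05  1.92  0.02  0.8   0.7 ]
N 12 row [-0.511, -0.615, 0.304, 0.006, -0.0, -0.22] | total mm [-209.9 -195.9  108.8] deg [ 4.000e-01 -1.000e-02 -1.585e+01]
```

```bash
python3 -m crank '[[[-0.58,-0.7,0.35,0,0,-0.25],[-0.58,-0.7,0.35,0,0,-0.25],[-0.58,-0.7,0.35,0,0,-0.25],[-0.58,-0.7,0.35,0,0,-0.25],[-0.58,-0.7,0.35,0,0,-0.25],[-0.58,-0.7,0.35,0,0,-0.25],[-0.58,-0.7,0.35,0,0,-0.25],[-0.58,-0.7,0.35,0,0,-0.25],[-0.58,-0.7,0.35,0,0,-0.25],[-0.58,-0.7,0.35,0,0,-0.25],[0,0,0,0,0,0]]]'
python3 -c "
from go import *
s,T=cur(); st(s); t=W0@G; t[2,3]=70; rel(t,T)"
```

```text
clock: 3.72
eef_pos: [562.8, 175.8, 122.4]
tool_rot: [3.134, 0.011, -2.848]
force: [0.5, -0.7, -0.7]
width: 50.9
t 3.72 tcp [562.8 175.8 122.4] rot [ 3.134  0.011 -2.848] F [ 0.5 -0.7 -0.7] w 50.9 q [-0.27  0.68 -0.12  1.8   0.11  0.66  1.41]
N 2 row [0.038, 0.081, 0.873, 0.035, 0.054, -0.032] | total mm [ 2.4  4.7 52.4] deg [ 0.42  0.65 -0.38]
```

```bash
python3 -m crank '[[[0.03,0.05,0.45,0.04,0.05,-0.03],[0.03,0.05,0.45,0.04,0.05,-0.03],[0.02,0.05,0.45,0,0,0],[0,0,0.45,0,0,0],[0,0,0,0,0,0]]]'
python3 -c "
from go import *
s,T=cur(); st(s); t=W0@G; rel(t,T)
p=ctrl.get_image('top'); cv2.imwrite('pics/pre.png',cv2.resize(p['color'][150:260,165:285,::-1],None,fx=5,fy=5,interpolation=2))"
```

```text
clock: 4.13
eef_pos: [561.0, 178.3, 65.4]
tool_rot: [-3.14, 0.002, -2.847]
force: [-0.1, 0.6, -0.3]
width: 51.1
t 4.13 tcp [561.  178.3  65.4] rot [-3.140e+00  2.000e-03 -2.847e+00] F [-0.1  0.6 -0.3] w 51.1 q [-0.3   0.76 -0.1   1.82  0.13  0.56  1.39]
N 2 row [0.015, 0.039, 0.857, -0.009, 0.008, -0.026] | total mm [ 0.9  2.4 51.4] deg [-0.11  0.09 -0.32]
```

View pics/pre.png

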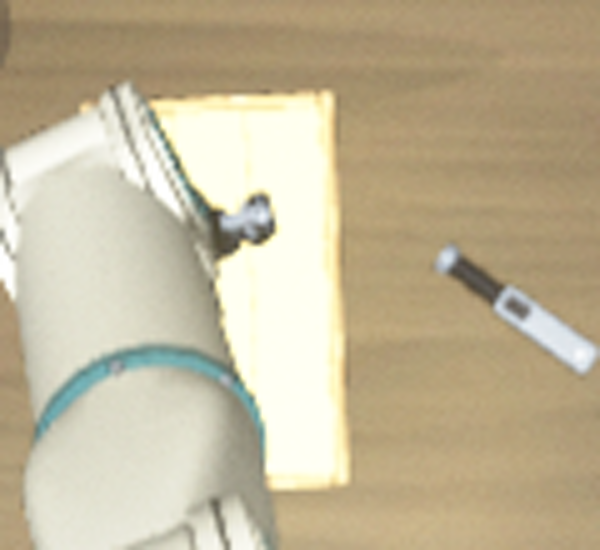

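The arm hides the wand in this view; only one finger shows, at crop (245,220). I'll descend while watching the force.

```bash
python3 -m crank '[[[0.02,0.03,0.4,0,0,-0.03],[0.01,0.03,0.4,0,0,-0.02],[0,0.02,0.4,0,0,0],[0,0,0.35,0,0,0],[0,0,0.1,0,0,0],[0,0,0,0,0,0]]]'
python3 -c "
from go import *
s,T=cur(); st(s); t=W0@G; rel(t,T)"
```

```text
clock: 4.68
eef_pos: [560.4, 183.4, 13.9]
tool_rot: [-3.141, 0.006, -2.838]
force: [-0.8, 0.3, 0.1]
width: 51.0
t 4.68 tcp [560.4 183.4  13.9] rot [-3.141  0.006 -2.838] F [-0.8  0.3  0.1] w 51.0 q [-0.31  0.85 -0.08  1.84  0.14  0.46  1.38]
N 1 row [0.055, -0.092, -0.004, -0.008, 0.056, 0.029] | total mm [ 1.7 -2.8 -0.1] deg [-0.05  0.34  0.18]
```

```bash
python3 -m crank '[[[0.03,-0.08,0,0,0.04,0],[0,0,0,0,0,0]]]'; python3 -m crank '[[[0,0,0,0,0,0],[0,0,0,0,0,0],[0,0,0,0,0,0],[0,0,0,0,0,0],[0,0,0,0,0,0],[0,0,0,0,0,0],[0,0,0,0,0,0],[0,0,0,0,0,0]]]' 1
python3 -c "
from go import *
s,T=cur(); st(s); t=W0@G; rel(t,T)"
```

```text
clock: 4.85
eef_pos: [559.9, 180.5, 13.3]
tool_rot: [-3.141, 0.0, -2.838]
force: [-1.2, 0.5, -0.3]
width: 51.2
clock: 5.52
eef_pos: [560.2, 179.9, 14.3]
tool_rot: [-3.141, 0.001, -2.839]
force: [0.2, -1.0, -3.8]
width: 29.1
t 5.52 tcp [560.2 179.9  14.3] rot [-3.141e+00  1.000e-03 -2.839e+00] F [ 0.2 -1.  -3.8] w 29.1 q [-0.31  0.85 -0.08  1.84  0.14  0.46  1.38]
N 1 row [0.015, 0.017, 0.01, -0.009, 0.01, 0.02] | total mm [0.5 0.5 0.3] deg [-0.06  0.06  0.12]
```

```bash
python3 -m crank '[[[0,0,-0.3,0,0,0],[0,0,-0.6,0,0,0],[0,0,-0.8,0,0,0],[0,0,-0.8,0,0,0],[0,0,-0.8,0,0,0],[0,0,-0.8,0,0,0],[0,0,-0.8,0,0,0],[0,0,-0.8,0,0,0],[0,0,-0.8,0,0,0],[0,0,-0.4,0,0,0],[0,0,0,0,0,0],[0,0,0,0,0,0]]]'
python3 -c "
from go import *
s,T=cur(); st(s); rel(press(60)@G,T,30)
p=ctrl.get_image('scene'); q=ctrl.get_image('top'); cv2.imwrite('pics/lift.png',np.hstack([cv2.resize(x['color'][b:b+110,a:a+100,::-1],None,fx=4,fy=5,interpolation=2) for x,a,b in((p,250,115),(q,150,140))]))
save(p,'l.pkl')
P=cloud(p)[120:215,260:345]; 
"
```

```text
clock: 6.52
eef_pos: [556.9, 179.2, 235.8]
tool_rot: [-3.14, -0.002, -2.838]
force: [0.2, -0.4, -3.8]
width: 28.9
t 6.52 tcp [556.9 179.2 235.8] rot [-3.140e+00 -2.000e-03 -2.838e+00] F [ 0.2 -0.4 -3.8] w 28.9 q [-0.27  0.53 -0.14  1.7   0.09  0.92  1.43]
N 30 row [-0.176, -0.489, 0.066, 0.043, -0.179, 0.148] | total mm [ -61.3 -462.2    4. ] deg [  7.7  -32.26  26.55]
```

View pics/lift.png

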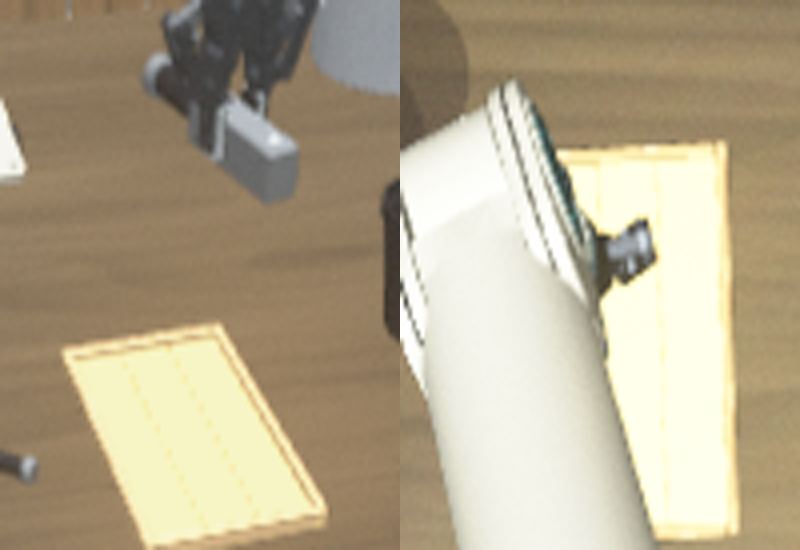

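The wand is held level and is clear of the tray, which is now empty. Next I go outwards first, so the nose passes in front of the logger.

```bash
python3 -c "
from go import *
s,T=cur(); t=press(60)@G; print(t.round(2)); t1=t.copy(); t1[:3,3]=[700,60,250]; rel(t1,T,20); rel(t,t1,12)
"
```

```text
[[-8.3000e-01  1.7000e-01  5.3000e-01  7.5337e+02]
 [ 1.4000e-01  9.9000e-01 -9.0000e-02 -2.4359e+02]
 [-5.4000e-01  0.0000e+00 -8.4000e-01  2.3230e+02]
 [ 0.0000e+00  0.0000e+00  0.0000e+00  1.0000e+00]]
N 20 row [-0.226, -0.22, 0.041, 0.064, -0.27, 0.221] | total mm [-101.3 -156.6  -15.5] deg [  7.68 -32.36  26.57]
N 12 row [-0.218, -0.805, 0.199, -0.0, 0.0, -0.0] | total mm [ -78.5 -289.9   71.6] deg [ 0.  0. -0.]
```

```bash
python3 -m crank '[[[-0.38,-0.37,0.07,0.11,-0.45,0.37],[-0.38,-0.37,0.07,0.11,-0.45,0.37],[-0.38,-0.37,0.07,0.11,-0.45,0.37],[-0.38,-0.37,0.07,0.11,-0.45,0.37],[-0.38,-0.37,0.07,0.11,-0.45,0.37],[-0.38,-0.37,0.07,0.11,-0.45,0.37],[-0.38,-0.37,0.07,0.11,-0.45,0.37],[-0.38,-0.37,0.07,0.11,-0.45,0.37],[-0.38,-0.37,0.07,0.11,-0.45,0.37],[-0.38,-0.37,0.07,0.11,-0.45,0.37],[-0.38,-0.37,0.07,0.11,-0.45,0.37],[-0.38,-0.37,0.07,0.11,-0.45,0.37]]]'
python3 -c "
from go import *
s,T=cur(); st(s); t=press(60)@G; rel(t,T,12)"
```

```text
clock: 7.62
eef_pos: [682.8, 57.9, 221.2]
tool_rot: [-3.109, 0.516, 2.985]
force: [-1.9, -1.7, -4.6]
width: 28.9
t 7.62 tcp [682.8  57.9 221.2] rot [-3.109  0.516  2.985] F [-1.9 -1.7 -4.6] w 28.9 q [-0.39  0.53  0.23  1.93  0.44  0.24  0.77]
N 12 row [-0.298, -0.792, 0.158, -0.019, -0.045, 0.012] | total mm [-107.  -285.1   57.1] deg [-1.38 -3.25  0.85]
```

```bash
python3 -m crank '[[[-0.3,-0.79,0.16,0,0,0],[-0.3,-0.79,0.16,0,0,0],[-0.3,-0.79,0.16,0,0,0],[-0.3,-0.79,0.16,0,0,0],[-0.3,-0.79,0.16,-0.02,-0.05,0],[-0.3,-0.79,0.16,-0.02,-0.05,0.02]]]'
python3 -c "
from go import *
s,T=cur(); st(s); t=press(60)@G; rel(t,T,6)"
```

```text
clock: 8.12
eef_pos: [710.7, -86.2, 210.1]
tool_rot: [-3.11, 0.498, 3.0]
force: [0.7, 0.7, -3.3]
width: 29.0
t 8.12 tcp [710.7 -86.2 210.1] rot [-3.11   0.498  3.   ] F [ 0.7  0.7 -3.3] w 29.0 q [ 0.09  0.57 -0.07  1.87  0.51  0.25  1.  ]
N 6 row [-0.38, -0.826, 0.095, -0.024, -0.118, 0.045] | total mm [ -67.2 -149.4   15.9] deg [-0.86 -4.26  1.62]
```

```bash
python3 -m crank '[[[-0.6,-0.4,0.1,0,0,0],[-0.6,-0.6,0.1,0,0,0],[-0.6,-0.8,0.1,0,-0.2,0.05],[-0.4,-0.8,0.1,0,-0.2,0.05],[-0.1,-0.8,0.1,-0.05,-0.2,0.05],[0,-0.7,0.1,-0.05,-0.2,0.05],[0,0,0,0,0,0]]]'
python3 -c "
from go import *
s,T=cur(); st(s); t=press(60)@G; rel(t,T,6)"
```

```text
clock: 8.7
eef_pos: [749.0, -233.8, 210.5]
tool_rot: [-3.13, 0.551, 2.967]
force: [-1.5, -1.3, -3.8]
width: 29.0
t 8.7 tcp [ 749.  -233.8  210.5] rot [-3.13   0.551  2.967] F [-1.5 -1.3 -3.8] w 29.0 q [ 0.46  0.66 -0.28  1.72  0.5   0.26  1.23]
N 6 row [-0.092, -0.05, -0.084, -0.02, -0.035, -0.003] | total mm [-16.5  -9.1 -15.3] deg [-0.71 -1.25 -0.1 ]
```

```bash
python3 -m crank '[[[-0.18,-0.1,-0.18,-0.04,-0.07,0],[-0.18,-0.1,-0.18,-0.04,-0.07,0],[-0.18,-0.1,-0.18,-0.04,-0.07,0],[0,0,0,0,0,0]]]'
python3 -c "
from go import *
s,T=cur(); st(s); t=press(60)@G; rel(t,T,1)"
```

```text
clock: 9.03
eef_pos: [745.8, -246.0, 222.9]
tool_rot: [3.138, 0.554, 2.961]
force: [0.3, -1.5, -2.6]
width: 29.3
t 9.03 tcp [ 745.8 -246.   222.9] rot [3.138 0.554 2.961] F [ 0.3 -1.5 -2.6] w 29.3 q [ 0.53  0.65 -0.34  1.71  0.48  0.29  1.27]
N 1 row [-0.365, 0.127, -0.144, -0.004, -0.175, -0.063] | total mm [-10.9   3.8  -4.3] deg [-0.03 -1.05 -0.38]
```

```bash
python3 -m crank '[[[0,0.12,-0.15,0,-0.17,-0.06],[0,0,0,0,0,0],[0,0,0,0,0,0]]]'
python3 - <<'E'
from go import *
s,T=cur(); st(s); t=press(60)@G; rel(t,T,1)
ps=[ctrl.get_image('scene') for _ in range(6)]; p=dict(ps[0]); p["depth"]=np.median([q["depth"] for q in ps],0); save(p,'w.pkl')
q=ctrl.get_image('top'); save(q,'wt.pkl')
cv2.imwrite('pics/app.png',np.hstack([cv2.resize(x['color'][b:b+100,a:a+80,::-1],None,fx=5,fy=5,interpolation=2) for x,a,b in((p,150,140),(q,290,120))]))
E
```

```text
clock: 9.28
eef_pos: [743.5, -240.4, 225.7]
tool_rot: [3.141, 0.57, 2.969]
force: [0.1, 0.5, -3.0]
width: 29.1
t 9.28 tcp [ 743.5 -240.4  225.7] rot [3.141 0.57  2.969] F [ 0.1  0.5 -3. ] w 29.1 q [ 0.52  0.64 -0.33  1.73  0.51  0.26  1.25]
N 1 row [-0.407, -0.049, -0.002, 0.012, -0.027, 0.003] | total mm [-12.2  -1.5  -0.1] deg [ 0.07 -0.16  0.02]
```

View pics/app.png

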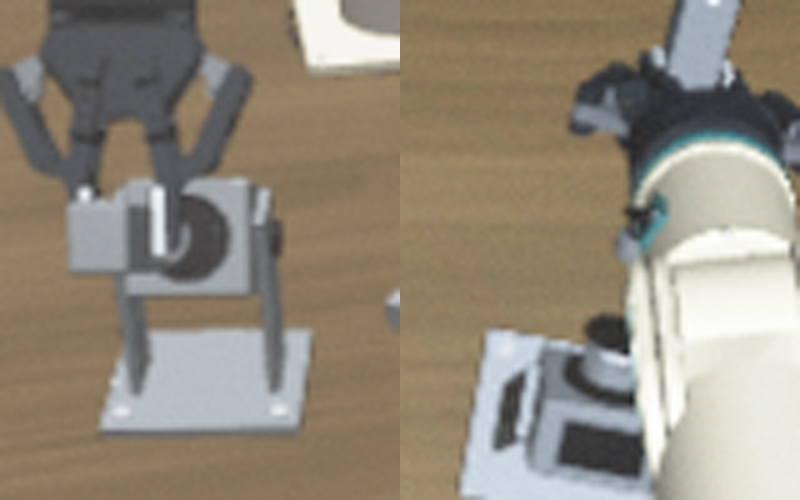

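The view shows the wand in front of the pad, with the tail face at scene pixels (164–175, 181–194). In the top view the handle is at (344–358, 120–136). I'll check the in-hand pose against these.

Run:
```python
from go import *
s,T=cur(); W=T@np.linalg.inv(G); print('nominal tail',(W@[-90,0,18,1])[:3].round(1),'nose',(W@[90,0,18,1])[:3].round(1))
p=load('w.pkl'); S=cloud(p)
X=S[182:194,165:174].reshape(-1,3); c=X.mean(0); Wi=np.linalg.inv(W)
loc=lambda X:(np.c_[X,np.ones(len(X))]@Wi.T)[:,:3]
L=loc(X); print('tail face in nominal wand frame, median',np.median(L,0).round(1)); L=L[abs(L[:,0]-np.median(L[:,0]))<6]
A=np.c_[L[:,1:],np.ones(len(L))]; k=np.linalg.lstsq(A,L[:,0],rcond=None)[0]; print('slopes y,z (rad)',k[:2].round(3),'at x',k[2].round(1))
A=loc(S[170:205,155:190].reshape(-1,3)); m=(abs(A[:,0]+90)<8)&(abs(A[:,1])<30)&(A[:,2]>-15)&(A[:,2]<50); print('face extents y,z',A[m].min(0).round(1),A[m].max(0).round(1),m.sum())
q=load('wt.pkl'); P=cloud(q); B=loc(P[112:150,330:372].reshape(-1,3)); m=(abs(B[:,1])<22)&(B[:,2]>22)&(B[:,2]<46)&(B[:,0]<-42)&(B[:,0]>-100); B=B[m]
k=np.linalg.lstsq(np.c_[B[:,0],np.ones(len(B))],B[:,2],rcond=None)[0]; print('top face: slope',k[0].round(3),'z at -70',(k[1]-70*k[0]).round(1),'y ext',B[:,1].min().round(1),B[:,1].max().round(1),'x min',B[:,0].min().round(1),len(B))
```

```text
nominal tail [ 795.4 -250.1  273.7] nose [ 646.2 -224.   176.5]
tail face in nominal wand frame, median [-87.3   0.   16. ]
slopes y,z (rad) [-0.003 -0.005] at x -87.3
face extents y,z [-89.2 -16.    0.2] [-82.3  15.3  34.3] 201
top face: slope 0.052 z at -70 34.0 y ext -14.3 15.0 x min -89.3 208
```

```bash
cat > fc.py <<'E'
from go import *
def fc(n=5):
    F=[];Ts=[]
    for _ in range(n):
        s,T=cur(); F.append(s["force"]@HN); Ts.append(T); ctrl.get_image('scene')
    T[:3,3]=np.mean([t[:3,3] for t in Ts],0); W=T@np.linalg.inv(G)
    d=(W@[90,0,18,1])[:3]-PAD; y=np.cross([0,0,1],HN); y/=np.linalg.norm(y); z=np.cross(HN,y)
    print('F along',np.mean(F).round(2),'+-',np.std(F).round(2),'nose out',(d@HN).round(2),'y',(d@y).round(1),'z',(d@z).round(1),'ang',np.degrees(np.arccos(-W[:3,0]@HN)).round(2))
    s,T=cur(); st(s); rel(press(d@HN)@G,T,1)
fc()
E
python3 -m crank '[[[0.2,-0.03,0,0,0,0],[0.2,-0.02,0,0,0,0],[0.2,0,0,0,0,0],[0.2,0,0,0,0,0],[0.15,0,0,0,0,0],[0.1,0,0,0,0,0],[0,0,0,0,0,0]]]'; python3 fc.py
```

```text
clock: 10.22
eef_pos: [717.7, -238.4, 208.9]
tool_rot: [3.141, 0.573, 2.968]
force: [0.5, -0.2, -3.4]
width: 29.1
F along -1.68 +- 0.32 nose out 17.85 y -0.8 z -0.3 ang 0.15
t 10.47 tcp [ 718.9 -238.1  209.9] rot [3.141 0.575 2.968] F [-0.3 -0.6 -3.9] w 29.1 q [ 0.61  0.65 -0.45  1.81  0.92  0.24  0.87]
N 1 row [0.024, 0.018, 0.003, 0.003, 0.024, -0.006] | total mm [0.7 0.5 0.1] deg [ 0.02  0.14 -0.04]
```

```bash
python3 -m crank '[[[0.1,0.02,0,0,0.02,0],[0.1,0,0,0,0,0],[0.1,0,0,0,0,0],[0.08,0,0,0,0,0],[0,0,0,0,0,0]]]'; python3 fc.py
```

```text
clock: 10.88
eef_pos: [710.4, -234.9, 204.5]
tool_rot: [3.141, 0.575, 2.969]
force: [-0.3, 0.3, -4.2]
width: 29.2
F along -1.53 +- 0.61 nose out 8.68 y 1.2 z 0.0 ang 0.21
t 11.13 tcp [ 711.2 -235.1  205.2] rot [3.141 0.576 2.969] F [-0.   0.5 -2.9] w 29.1 q [ 0.63  0.65 -0.48  1.84  1.05  0.24  0.74]
N 1 row [0.015, -0.037, 0.016, 0.005, 0.036, -0.001] | total mm [ 0.4 -1.1  0.5] deg [ 0.03  0.22 -0.01]
```

```bash
python3 -m crank '[[[0.06,-0.03,0,0,0.03,0],[0.06,0,0,0,0,0],[0.04,0,0,0,0,0],[0,0,0,0,0,0]]]'; python3 fc.py
```

```text
clock: 11.47
eef_pos: [707.1, -235.3, 202.7]
tool_rot: [3.141, 0.573, 2.969]
force: [-0.5, 0.5, -3.2]
width: 29.0
F along -2.14 +- 0.5 nose out 4.7 y 0.3 z 0.4 ang 0.09
t 11.72 tcp [ 707.6 -235.3  203. ] rot [3.141 0.574 2.969] F [-0.1  0.2 -2.4] w 29.2 q [ 0.64  0.65 -0.5   1.85  1.08  0.24  0.71]
N 1 row [0.01, -0.011, 0.021, 0.004, 0.016, -0.001] | total mm [ 0.3 -0.3  0.6] deg [ 0.03  0.1  -0.  ]
```

```bash
python3 -m crank '[[[0.06,0,0,0,0.01,0],[0.03,0,0,0,0,0],[0,0,0,0,0,0]]]'; python3 fc.py;python3 -m crank '[[[0.06,0,0.01,0,0.01,0],[0.03,0,0,0,0,0],[0,0,0,0,0,0]]]'; python3 fc.py
```

```text
clock: 11.97
eef_pos: [705.5, -234.8, 201.8]
tool_rot: [3.141, 0.574, 2.969]
force: [-0.6, -0.3, -3.2]
width: 29.0
F along -1.67 +- 0.4 nose out 2.54 y 0.4 z 0.6 ang 0.06
t 12.22 tcp [ 705.5 -234.8  201.7] rot [3.141 0.574 2.969] F [ 0.9 -0.3 -3.4] w 29.2 q [ 0.65  0.65 -0.5   1.86  1.11  0.24  0.69]
N 1 row [0.001, -0.014, 0.022, 0.004, 0.011, -0.002] | total mm [ 0.  -0.4  0.7] deg [ 0.03  0.06 -0.01]
clock: 12.47
eef_pos: [705.2, -234.6, 201.9]
tool_rot: [3.141, 0.577, 2.97]
force: [1.1, -1.4, -1.7]
width: 29.2
F along 0.32 +- 0.26 nose out 2.24 y 0.5 z 0.5 ang 0.22
t 12.72 tcp [ 705.  -234.6  201.6] rot [3.141 0.576 2.969] F [ 1.1 -0.8 -1.5] w 29.1 q [ 0.65  0.65 -0.51  1.86  1.14  0.24  0.66]
N 1 row [-0.007, -0.017, 0.027, 0.007, 0.036, 0.004] | total mm [-0.2 -0.5  0.8] deg [0.04 0.22 0.02]
```

```bash
python3 -m crank '[[[0.07,-0.01,0.01,0,0.03,0],[0.07,0,0,0,0,0],[0.07,0,0,0,0,0]]]'; python3 fc.py
```

```text
clock: 12.97
eef_pos: [701.5, -233.9, 199.4]
tool_rot: [3.141, 0.577, 2.97]
force: [2.7, -1.3, -0.5]
width: 28.8
F along 2.43 +- 0.63 nose out -2.48 y 0.5 z 0.4 ang 0.22
t 13.22 tcp [ 701.4 -233.9  199.2] rot [3.141 0.576 2.97 ] F [ 2.6 -1.7 -1. ] w 29.1 q [ 0.66  0.65 -0.52  1.87  1.18  0.24  0.62]
N 1 row [0.003, -0.02, 0.028, 0.014, 0.035, 0.007] | total mm [ 0.1 -0.6  0.8] deg [0.08 0.21 0.04]
```

Pressed about 4.7 mm with about 4.1 N: half-way in. I'll hold with camera calls, since the target then stays fixed.

Run:
```python
from fc import *
for _ in range(5): fc(9)
```

```text
F along 2.5 +- 0.37 nose out -2.56 y 0.5 z 0.4 ang 0.19
t 13.47 tcp [ 701.1 -233.9  199. ] rot [3.141 0.576 2.97 ] F [ 3.  -0.9 -0.1] w 29.3 q [ 0.66  0.65 -0.52  1.87  1.18  0.24  0.62]
N 1 row [-0.005, -0.019, 0.025, 0.012, 0.03, 0.007] | total mm [-0.1 -0.6  0.8] deg [0.07 0.18 0.04]
F along 2.43 +- 0.43 nose out -2.83 y 0.5 z 0.4 ang 0.17
t 13.92 tcp [ 701.  -233.9  198.9] rot [3.141 0.575 2.97 ] F [ 2.9 -1.2 -1.2] w 29.0 q [ 0.66  0.65 -0.52  1.87  1.18  0.24  0.62]
N 1 row [-0.001, -0.019, 0.024, 0.013, 0.028, 0.006] | total mm [-0.  -0.6  0.7] deg [0.08 0.17 0.04]
F along 2.58 +- 0.64 nose out -2.93 y 0.5 z 0.4 ang 0.17
t 14.37 tcp [ 701.  -233.8  198.8] rot [3.141 0.575 2.97 ] F [ 2.8 -0.3 -0.1] w 29.1 q [ 0.66  0.65 -0.52  1.87  1.18  0.24  0.62]
N 1 row [0.001, -0.02, 0.024, 0.013, 0.027, 0.006] | total mm [ 0.  -0.6  0.7] deg [0.08 0.16 0.04]
F along 2.58 +- 0.35 nose out -2.92 y 0.5 z 0.4 ang 0.17
t 14.82 tcp [ 701.  -233.8  198.8] rot [3.141 0.575 2.97 ] F [ 2.7 -1.   0. ] w 29.3 q [ 0.66  0.65 -0.52  1.87  1.18  0.24  0.62]
N 1 row [0.0, -0.02, 0.024, 0.013, 0.027, 0.006] | total mm [ 0.  -0.6  0.7] deg [0.08 0.16 0.04]
F along 2.84 +- 0.4 nose out -2.93 y 0.5 z 0.4 ang 0.17
t 15.27 tcp [ 701.  -233.8  198.8] rot [3.141 0.575 2.97 ] F [ 2.7 -1.1  0.9] w 29.0 q [ 0.66  0.65 -0.52  1.87  1.18  0.24  0.62]
N 1 row [0.001, -0.021, 0.024, 0.013, 0.027, 0.006] | total mm [ 0.  -0.6  0.7] deg [0.08 0.16 0.04]
F along 2.61 +- 0.29 nose out -2.94 y 0.5 z 0.4 ang 0.17
t 15.72 tcp [ 701.  -233.8  198.8] rot [3.141 0.575 2.969] F [ 3.2 -0.6 -0.1] w 28.9 q [ 0.66  0.65 -0.52  1.87  1.18  0.24  0.62]
N 1 row [0.0, -0.021, 0.023, 0.013, 0.027, 0.006] | total mm [ 0.  -0.6  0.7] deg [0.08 0.16 0.03]
```

Held still for 2.5 s. I back straight off.

```bash
python3 -m crank '[[[-0.1,0,0,0,0,0],[-0.2,0,0,0,0,0],[-0.4,0,0,0,0,0],[-0.5,0,0,0,0,0],[-0.5,0,0,0,0,0],[-0.5,0,0,0,0,0],[-0.5,0,0,0,0,0],[-0.5,0,-0.1,0,0,0],[-0.3,0,-0.1,0,0,0]]]'
python3 -c "
from go import *
s,T=cur(); st(s); t=press(60)@G; rel(t,T,1); t=W0@G; t[:3,3]=[690,60,240]; rel(t,T,20)"
```

```text
clock: 16.47
eef_pos: [770.8, -246.6, 242.8]
tool_rot: [3.139, 0.53, 2.966]
force: [-0.0, -0.8, -2.7]
width: 29.2
t 16.47 tcp [ 770.8 -246.6  242.8] rot [3.139 0.53  2.966] F [-0.  -0.8 -2.7] w 29.2 q [ 0.74  0.75 -0.78  1.59  0.93  0.57  0.95]
N 1 row [0.687, -0.003, 0.005, 0.01, -0.409, -0.026] | total mm [20.6 -0.1  0.1] deg [ 0.06 -2.45 -0.16]
N 20 row [0.105, 0.522, -0.036, -0.059, 0.248, -0.222] | total mm [116.4 287.9 -64.1] deg [ -7.07  29.8  -26.59]
```

```bash
python3 -m crank '[[[0.1,0.5,-0.1,-0.06,0.25,-0.22],[0.1,0.7,-0.1,-0.08,0.34,-0.3],[0.14,0.7,-0.1,-0.08,0.34,-0.3],[0.14,0.7,-0.05,-0.08,0.34,-0.3],[0.14,0.7,-0.05,-0.08,0.34,-0.3],[0.14,0.7,-0.05,-0.08,0.34,-0.3],[0.14,0.7,-0.05,-0.08,0.34,-0.3],[0.14,0.7,-0.05,-0.08,0.34,-0.3],[0.14,0.7,-0.05,-0.08,0.34,-0.3],[0.14,0.7,-0.05,-0.08,0.34,-0.3],[0.14,0.7,-0.05,-0.08,0.34,-0.3],[0.14,0.7,-0.05,-0.08,0.34,-0.3]]]'
python3 -c "
from go import *
s,T=cur(); st(s); t=W0@G; t[2,3]=160; rel(t,T,10)"
```

```text
clock: 17.47
eef_pos: [692.8, -1.2, 223.6]
tool_rot: [3.141, 0.027, -2.93]
force: [0.3, 0.0, -4.0]
width: 29.5
t 17.47 tcp [692.8  -1.2 223.6] rot [ 3.141  0.027 -2.93 ] F [ 0.3  0.  -4. ] w 29.5 q [ 0.43  0.84 -0.93  1.4   0.69  1.21  1.22]
N 10 row [0.283, 0.697, 0.208, -0.001, 0.025, -0.084] | total mm [ 93.8 205.4  61.2] deg [-0.06  1.52 -5.07]
```

```bash
python3 -m crank '[[[0.3,0.74,0.2,0,0.03,-0.09],[0.3,0.74,0.2,0,0.03,-0.09],[0.3,0.74,0.2,0,0.03,-0.09],[0.3,0.74,0.2,0,0.03,-0.09],[0.3,0.74,0.2,0,0.03,-0.09],[0.3,0.74,0.2,0,0.03,-0.09],[0.3,0.74,0.2,0,0.03,-0.09],[0.3,0.74,0.2,0,0.03,-0.09],[0.3,0.74,0.2,0,0.03,-0.09],[0.3,0.74,0.2,0,0.03,-0.09],[0,0,0,0,0,0]]]'
python3 -c "
from go import *
s,T=cur(); st(s); t=W0@G; t[2,3]=50; rel(t,T,6)"
```

```text
clock: 18.38
eef_pos: [523.4, 200.4, 151.3]
tool_rot: [3.13, -0.046, -2.818]
force: [-1.2, 0.9, -3.0]
width: 29.3
t 18.38 tcp [523.4 200.4 151.3] rot [ 3.13  -0.046 -2.818] F [-1.2  0.9 -3. ] w 29.3 q [ 0.14  0.79 -0.93  1.79  0.72  0.99  0.81]
N 6 row [-0.172, -0.173, 0.557, 0.018, -0.073, 0.037] | total mm [-32.5 -31.9  99.5] deg [ 0.63 -2.63  1.35]
```

```bash
python3 -m crank '[[[-0.2,-0.2,0.2,0.02,-0.1,0.05],[-0.2,-0.2,0.3,0.02,-0.1,0.05],[-0.2,-0.2,0.4,0.02,-0.1,0.05],[-0.2,-0.2,0.4,0.02,-0.08,0.04],[-0.2,-0.2,0.4,0.02,-0.06,0.04],[0,0,0.4,0,0,0],[0,0,0.2,0,0,0],[0,0,0,0,0,0]]]'
python3 -c "
from go import *
s,T=cur(); st(s); t=W0@G; t[2,3]=15; rel(t,T,1)"
```

```text
clock: 19.05
eef_pos: [561.6, 171.3, 70.4]
tool_rot: [-3.136, -0.006, -2.849]
force: [-0.4, -0.7, -3.3]
width: 29.3
t 19.05 tcp [561.6 171.3  70.4] rot [-3.136 -0.006 -2.849] F [-0.4 -0.7 -3.3] w 29.3 q [ 0.13  0.9  -0.81  1.8   0.87  0.85  0.75]
N 1 row [-0.032, 0.312, 1.845, -0.05, -0.059, -0.075] | total mm [-1.   9.4 55.3] deg [-0.3  -0.35 -0.45]
```

```bash
python3 -m crank '[[[0,0.1,0.3,-0.03,-0.04,-0.04],[0,0.05,0.3,-0.02,-0.02,-0.03],[0,0,0.3,0,0,0],[0,0,0.3,0,0,0],[0,0,0.2,0,0,0],[0,0,0,0,0,0]]]'
python3 -c "
from go import *
s,T=cur(); st(s); t=W0@G; t[2,3]=15; rel(t,T,1)"
```

```text
clock: 19.55
eef_pos: [559.6, 177.3, 24.4]
tool_rot: [3.14, 0.001, -2.84]
force: [-0.0, 0.2, -2.9]
width: 29.0
t 19.55 tcp [559.6 177.3  24.4] rot [ 3.14e+00  1.00e-03 -2.84e+00] F [-0.   0.2 -2.9] w 29.0 q [ 0.1   0.96 -0.76  1.83  0.94  0.77  0.69]
N 1 row [-0.029, 0.092, 0.313, 0.019, 0.009, 0.015] | total mm [-0.9  2.8  9.4] deg [0.12 0.05 0.09]
```

```bash
python3 -m crank '[[[0,0,0.15,0,0,0],[0,0,0.1,0,0,0],[0,0,0.06,0,0,0],[0,0,0,0,0,0]]]'
python3 -c "
from go import *
s,T=cur(); st(s)"
```

```text
clock: 19.88
eef_pos: [559.8, 178.1, 14.4]
tool_rot: [3.139, 0.002, -2.839]
force: [0.4, 0.1, -3.6]
width: 29.1
t 19.88 tcp [559.8 178.1  14.4] rot [ 3.139e+00  2.000e-03 -2.839e+00] F [ 0.4  0.1 -3.6] w 29.1 q [ 0.09  0.97 -0.75  1.83  0.96  0.75  0.68]
```

```bash
python3 -m crank '[[[0,0,0.04,0,0,0],[0,0,0,0,0,0],[0,0,0,0,0,0]]]'; python3 -m crank '[[[0,0,0,0,0,0],[0,0,0,0,0,0],[0,0,0,0,0,0],[0,0,0,0,0,0],[0,0,0,0,0,0],[0,0,0,0,0,0]]]' -0.2
```

```text
clock: 20.13
eef_pos: [560.6, 178.5, 15.2]
tool_rot: [3.14, 0.004, -2.839]
force: [0.2, -1.0, -3.0]
width: 29.3
clock: 20.63
eef_pos: [562.5, 179.7, 17.1]
tool_rot: [3.139, 0.009, -2.839]
force: [-0.0, -0.6, 0.2]
width: 51.4
```

```bash
python3 -m crank '[[[0,0,-0.2,0,0,0],[0,0,-0.4,0,0,0],[0,0,-0.5,0,0,0],[0,0,-0.7,0,0,0],[0,0,-0.8,0,0,0],[0,0,-0.8,0,0,0],[0,0,-0.8,0,0,0],[0,0,-0.8,0,0,0],[0,0,-0.8,0,0,0],[0,0,-0.8,0,0,0],[0,0,-0.4,0,0,0]]]'; python3 -m crank '[[[0.6,0,-0.3,0,0,0],[0.6,0,-0.3,0,0,0],[0.6,0,-0.3,0,0,0],[0.6,0,-0.3,0,0,0],[0.6,0,-0.1,0,0,0],[0.6,0,0,0,0,0],[0,0,0,0,0,0]]]'
python3 - <<'E'
from go import *
st(cur()[0])
ps=[ctrl.get_image('scene') for _ in range(6)]; p=dict(ps[0]); p["depth"]=np.median([q["depth"] for q in ps],0)
A=cloud(load('sceneA.pkl')); B=cloud(p)
P=B[175:228,262:332].reshape(-1,3); X=P[(P[:,2]>22)&(P[:,2]<52)]; print('wand',cv2.minAreaRect(X[:,:2].astype(np.float32)),'top z',np.percentile(X[:,2],[50,90,98]))
H=X[X[:,2]>38]; c=H.mean(0); print('top normal',np.linalg.svd(H-c)[2][2].round(3),len(H))
print('pad shift mm',np.median(((B-A)@HN)[183:192,182:190]).round(2))
cv2.imwrite('pics/end.png',cv2.resize(p["color"][:,:,::-1],(800,600),interpolation=2))
E
```

```text
clock: 21.55
eef_pos: [557.6, 180.0, 247.1]
tool_rot: [3.137, 0.008, -2.833]
force: [0.3, 1.3, 0.6]
width: 51.0
clock: 22.13
eef_pos: [448.6, 150.0, 300.3]
tool_rot: [3.14, 0.024, -2.827]
force: [0.3, -0.3, -0.6]
width: 51.7
t 22.13 tcp [448.6 150.  300.3] rot [ 3.14   0.024 -2.827] F [ 0.3 -0.3 -0.6] w 51.7 q [ 0.41  0.47 -1.13  1.9   0.49  1.06  0.96]
wand ((542.5421752929688, 171.11532592773438), (178.28738403320312, 29.73906707763672), 17.511079788208008) top z [37.9101095  43.07423257 43.87535879]
top normal [ 0.011 -0.05   0.999] 169
pad shift mm -0.2
```

View pics/end.png

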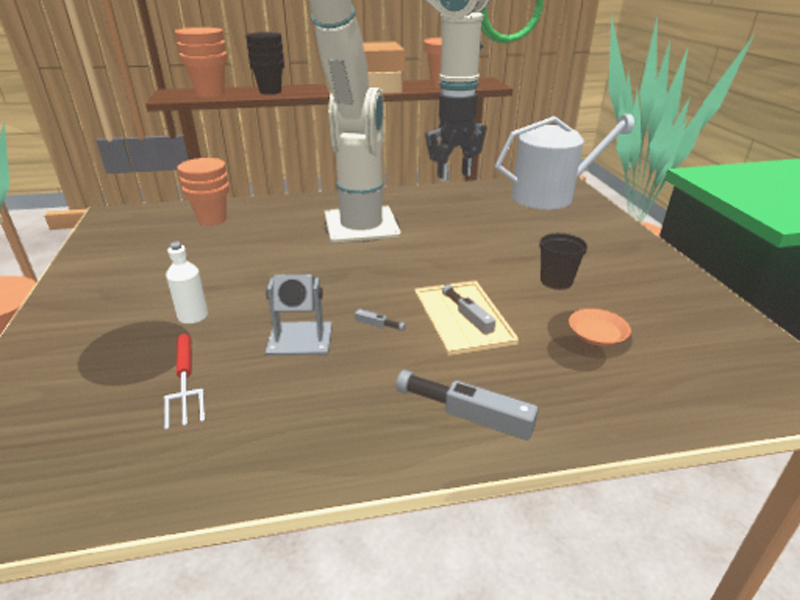

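The wand lies flat in the tray (at 470,308 in this view), the pad is back out, the bystanders look unmoved and the gripper is clear.

```bash
python3 -c "
from cell import ctrl
print(ctrl.finish_job())"
```

```text
the job is handed in; nothing more can be done
None
```

I picked the middle-sized wand out of the tray and pressed its nose on the read pad. I held it there, laid the wand back in the tray and handed the job in at about 22.5 s; no verdict is reported.

- **Press:** contact came with the nose about 37 mm out from the head's face. I pressed about 5 mm in with about 4.2 N and held still for over 2.5 s. From the arm's readings, the nose was within about 1 mm of the pad's middle and the wand within about 0.2° of square.
- **Wand at the end:** it lies about 9 mm from the tray's middle, key side up. Its top is about 44 mm above the bench, so it is on the tray's floor.
- **Rest of the scene:** the pad's front is within 0.2 mm of its starting position. In the last picture the pot, bottle, hand fork and saucer look unmoved, and the gripper is clear of everything.

**Checks that disagreed:**
- Touch found the pad about 2 mm nearer than the camera fit put it. The wand measured about 3 mm forward of where I assumed it sat in the grip, which about accounts for this.
- The last fit of the wand's top leaned 0.05 rad, still inside the 0.1 limit and probably partly depth noise.
- I judged the bystanders only by eye, without measuring them.

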